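Cap the freshly filled hot bottle and hold the cap down

ROBOT

A 6-joint arm with a two-finger parallel gripper is mounted at the origin on a cart in front of the work surface, level with it; the furniture and walls round the work are solid. World frame = base frame: x ahead of the robot, y to its left, z up, the work surface at z = 0. Lengths are in mm, angles in rad, forces in N, time in s.
With the tool pointing down it reaches from about 300 to 775 mm from the base axis. Payload 14.6 kg.
Tool frame: the origin (TCP) lies on the centre line of the jaws, within the pads' length; the fingertips stand 19 mm ahead of it and the grasp point (between the pads) is the TCP (bot.tip_reach is the distance from the TCP to the fingertips, in mm); z points along the fingers, y is the line along which they close (so a half turn about z gives the same grasp; the last joint's range is limited). The gripper opens to 85 mm and grips with 20 to 120 N. Pads are 22 mm wide; open, the fingers measure 114 mm over their backs; the gripper's body (76 mm by 85 mm) begins 54 mm behind the grasp point. The pads swing forward as they close: fully open they stand 13 mm farther back than shut.
Start: joints at [1.199, 0.3, 1.521, -0, 1.321, -0.067], TCP at [165.054, 524.64, 250.281] pointing down, gripper open.
Joint ranges: [-3.03, 3.03], [-0.79, 2.21], [0.23, 2.52], [-1.04, 4.18], [0, 3.07], [-2.55, 2.55]. Speed limits (rad/s): [2.22, 2.22, 2.57, 3.14, 3.14, 3.14].

INTERFACE

Orientations are given as a unit quaternion [w, x, y, z].
In Python, from rig import bot gives the robot as it stands. Calls block until the motion is done:
- bot.move_to(position, orientation): joint-space move of the TCP to a pose.
- bot.servo_line(position, attitude=None, speed=150, until_force=None): straight line of the TCP; attitude=None keeps the orientation; speed is the mean speed in mm/s. With until_force (N) it stops when the force on the tool has changed by that much, and returns True; else False.
- bot.move_joints(angles): joint-space move.
- bot.move_gripper(opening, grip_force=None): finger opening in mm; grip_force is the grip in N (None keeps the last); returns when the fingers have stopped.
- bot.dwell(seconds).
- bot.ik(position, orientation): joint angles nearest the present ones, or None.
- bot.read_state(): the state.
- bot.read_camera(name): name is "scene" or "top" or "wrist"; returns a dict with "image" (400x640x3 uint8, blue, green, red), "depth" (400x640 float32, mm along the optical axis (not along the pixel's ray), 0 where there is no reading), "fovy" (degrees; the focal length in pixels is half the picture's height over the tangent of half this angle, whatever the lens; pixels are square), "cx", "cy" (the principal point, pixels), "eye" and "attitude" of the camera in the world; the wrist camera has in their place "mount" (4x4, takes a point from camera to tool coordinates, whose origin is the TCP and whose axes are the flange's). Camera axes: x right, y down, z forward; pixel columns grow to the right and rows downward; lengths in mm; the calibration is good to about 2 mm. A picture is of the moment at which its call begins: read the wrist's pose just before it.
A pose or a line that the arm cannot do raises bot.MotionError and nothing moves.
- bot.finish_job(): hands the job in; it is judged then, once.
The state is a dict: "clock": time; "joint_positions": joint angles; "qvel": joint speeds; "effort": joint torques, N m; "ee_pos": TCP position; "tool_rot": TCP orientation; "ft_force": force on the tool from outside, world axes, zero at the start; "moment": the same for the moment, N m; "grip_width": finger opening in mm; "grip_force": force on a finger pad.
Only numpy, scipy, OpenCV 4.12 (cv2) and the standard library are available. Lean on these libraries where they do the work, as an engineer would, in place of code of your own. Each camera call takes 0.05 s, during which the arm holds its last target. There are 200 camera calls.

TASK

Two open steel bottles stand here: the one on the round cork stand has just been filled with hot tea, the one on the chopping board is still empty. Take the push-on cap that fits the hot bottle, set it squarely on the neck and press it straight down until it clicks and sits fully home, then keep pressing, so that you finish with the hand still on the cap, pushing it firmly down. Leave the empty bottle open and the other cap and everything else where they are, and keep the hot bottle upright on its stand.

Things in the scene. Friction and masses are not known exactly. Their poses are not given: they have to be found in the camera images.
- stand: Round cork pot stand, 140 mm across, 21 mm high, fixed. Origin: centre of its underside. The bottle standing on it is the filled one.
- wide_bottle: Open brushed-steel bottle, loose, upright, body 82 mm across, 150 mm high to the rim; rim 48 mm across, and 11 mm below it a round snap bead 56 mm across, then a neck 50 mm across. It may stand on the cork stand or on the chopping board (both 21 mm high). Origin: centre of its underside. 0.25 to 0.65 kg.
- wide_bottle_rim (a point): Centre of the wide bottle's mouth, at the level of its rim, 150 mm above its underside.
- slim_bottle: Open brushed-steel bottle, loose, upright, body 66 mm across, 180 mm high to the rim; rim 28 mm across, and 11 mm below it a round snap bead 36 mm across, then a neck 30 mm across. It may stand on the cork stand or on the chopping board (both 21 mm high). Origin: centre of its underside. 0.25 to 0.65 kg.
- slim_bottle_rim (a point): Centre of the slim bottle's mouth, at the level of its rim, 180 mm above its underside.
- large_cap: Grey plastic push-on cap standing mouth down; fits only the wide bottle. Skirt 68 mm across, 26 mm high (bore 60 mm, 22 mm deep); on its flat shoulder a ribbed round grip 36 mm across, from 26 to 48 mm above the skirt's edge, pinched from above. Origin: centre of the skirt's lower edge; z up. Turn about z does not matter. 80 g.
- large_cap_ceiling (a point): Centre of the cap's inner ceiling, 22 mm above the skirt's edge; fully home it lies on the wide bottle's rim centre. Three sprung tongues snap over the neck's bead: they meet it 13 mm above home, the push rises to about 10 to 14 N some 7 mm above home, then drops (click) and the cap sinks home, ceiling hard on the rim.
- small_cap: Grey plastic push-on cap standing mouth down; fits only the slim bottle. Skirt 48 mm across, 26 mm high (bore 40 mm, 22 mm deep); on its flat shoulder a ribbed round grip 26 mm across, from 26 to 48 mm above the skirt's edge, pinched from above. Origin: centre of the skirt's lower edge; z up. Turn about z does not matter. 80 g.
- small_cap_ceiling (a point): Centre of the cap's inner ceiling, 22 mm above the skirt's edge; fully home it lies on the slim bottle's rim centre. Three sprung tongues snap over the neck's bead: they meet it 13 mm above home, the push rises to about 10 to 14 N some 7 mm above home, then drops (click) and the cap sinks home, ceiling hard on the rim.
- mug: White dotted mug, 91 mm high, behind the stand; a bystander.
- teaspoon: Steel teaspoon lying at the front; a bystander.
- lemon: Lemon at the back; a bystander.
- peeler: Peeler lying at the front right; a bystander.
Things that resemble listed ones, but are neither listed nor needed, are in the scene too. What is shaped like the slim_bottle but green is not meant.

How it is judged:
By the outcome, as a careful person would: the job done as asked, in the order asked, and still so for the second after the job is handed in, while the arm keeps its last pose, push and grip.
It also fails if it takes over 38 s, if anything falls off the work surface, if the arm or the gripper's body presses on something with over 40 N, if the wrist force passes 120 N, or if a joint passes its speed limit or range.

## Working session

There is one attempt and no reset: what is moved stays moved. The work goes in short steps, each a Python script; the robot and the scene stay as the last script left them, time stands still between calls to the robot, and variables do not carry over. Pictures are saved under pics/ and viewed, at most 10 in all, crops included, and the job is handed in when it is done.

```bash
mkdir -p pics; ls; python3 - <<'E'
from rig import bot
import cv2,numpy as np,pickle
s=bot.read_state();print(s)
for n in("scene","top"):
    c=bot.read_camera(n);cv2.imwrite(f"pics/{n}0.png",c["image"]);pickle.dump(c,open(n+".pkl","wb"))
    print(n,{k:c[k] for k in c if k not in("image","depth")})
E
```

```text
pics
{'clock': 0.0, 'joint_positions': array([ 1.19942642e+00,  3.00482401e-01,  1.52161199e+00,  1.82601064e-05,
        1.32068257e+00, -6.65735036e-02]), 'qvel': array([ 2.91339995e-05, -2.62279827e-04, -5.30133413e-05, -1.36828325e-03,
       -1.55094277e-04, -1.98112753e-03]), 'effort': array([-7.85469456e-04, -5.43501663e+01, -3.61799240e+01, -5.28881890e-05,
        4.08555614e-03,  7.49260221e-05]), 'ee_pos': array([164.96007806, 524.45016802, 249.70202382]), 'tool_rot': array([-1.37264084e-04,  1.51811185e-01,  9.88409335e-01, -5.76090237e-04]), 'ft_force': array([-0.48824365,  0.0671259 ,  0.66557424]), 'moment': array([ 0.03963039, -0.03771473, -0.00856929]), 'grip_force': 0.0, 'grip_width': 85.19902164294528}
scene {'fovy': 46.07913532305178, 'cx': 310.9042677806545, 'cy': 199.05535922519184, 'eye': array([ -63.34760275, -378.85322681,  991.82575063]), 'attitude': array([-0.29291226,  0.80522993, -0.48638634,  0.17098389])}
top {'fovy': 51.835982908654096, 'cx': 318.104905387249, 'cy': 195.67498247477656, 'eye': array([ 456.37360066,  -39.24507089, 1292.03109506]), 'attitude': array([-0.02660272,  0.71148252, -0.70180989,  0.02340521])}
```

View pics/scene0.png

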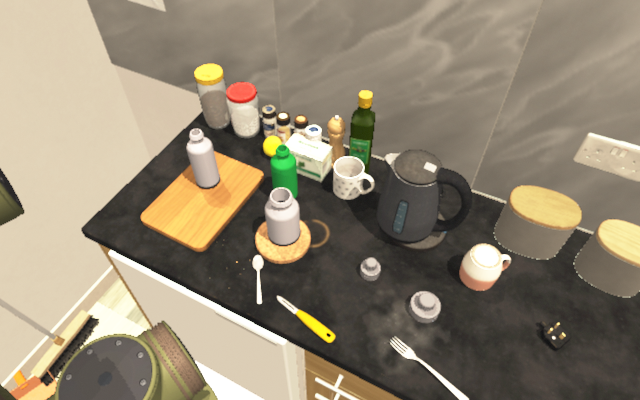

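View pics/top0.png

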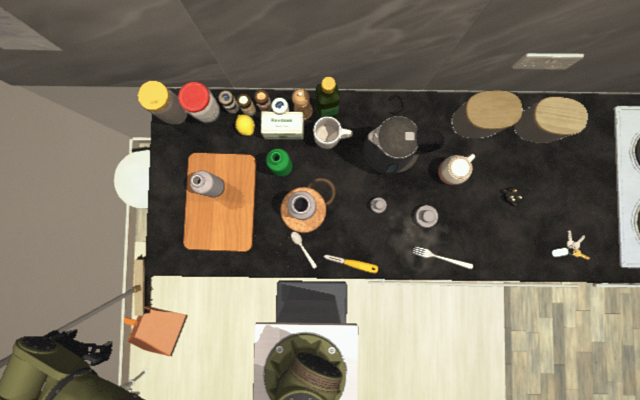

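The scene picture shows the wide bottle on the cork stand at about (283,220), which makes it the hot one. The slim bottle is on the board at (203,160), and a green lookalike stands at (285,172). There are two caps: the larger at scene (425,306) / top (427,216), the smaller at scene (370,268) / top (378,205). The hot bottle is wide, so the larger one is the large_cap. I'll confirm that in a crop and measure both caps.

```bash
cat > h.py <<'E'
import numpy as np,cv2,pickle
from scipy.spatial.transform import Rotation as R
from scipy.optimize import least_squares
def cloud(c,eye=None,Rm=None):
    d=c["depth"];h,w=d.shape;f=h/2/np.tan(np.radians(c["fovy"]/2))
    v,u=np.mgrid[:h,:w]
    p=np.stack([(u-c["cx"])/f*d,(v-c["cy"])/f*d,d],-1)
    if Rm is None:
        Rm=R.from_quat(c["attitude"],scalar_first=True).as_matrix();eye=c["eye"]
    p=p@Rm.T+eye; p[d==0]=np.nan
    return p
def wrist(bot):
    s=bot.read_state();c=bot.read_camera("wrist")
    Rt=R.from_quat(s["tool_rot"],scalar_first=True).as_matrix();M=np.array(c["mount"])
    return c,cloud(c,Rt@M[:3,3]+s["ee_pos"],Rt@M[:3,:3])
E
python3 - <<'E'
from h import *
for n,boxes in (("top",dict(large=(405,195,450,238),small=(363,192,393,218),wide=(275,182,330,237),)),("scene",dict(large=(400,282,448,328),small=(352,250,388,285),wide=(250,182,314,265)))):
    c=pickle.load(open(n+".pkl","rb"));p=cloud(c)
    for k,(a,b,e,f) in boxes.items():
        q=p[b:f,a:e].reshape(-1,3);q=q[np.isfinite(q).all(1)]
        print(n,k,"hist z",np.histogram(q[:,2],bins=[-10,5,15,21,30,40,46,54,100,165,169,176,185])[0])
        for lo,hi in((20,31),(42,55),(165,178)):
            m=q[(q[:,2]>lo)&(q[:,2]<hi)]
            if len(m)>5:print("   ",lo,hi,len(m),m.mean(0).round(1),m.min(0).round(1),m.max(0).round(1))
c=pickle.load(open("top.pkl","rb"));i=c["image"][150:250,260:460]
cv2.imwrite("pics/crop.png",cv2.resize(i,None,fx=4,fy=4,interpolation=cv2.INTER_CUBIC))
E
```

```text
top large hist z [1446   86   16  226   29   33   88    2    0    0    0    0]
    20 31 242 [ 488.9 -364.6   26.2] [ 457.2 -399.7   20.1] [ 522.1 -333.2   31. ]
    42 55 120 [ 488.4 -366.6   48. ] [ 472.4 -384.5   42.3] [ 505.7 -348.7   54.6]
top small hist z [559  25   8 108  17  15  47   1   0   0   0   0]
    20 31 118 [ 520.1 -218.    25.9] [ 498.3 -242.6   20.5] [ 544.7 -195.8   30.8]
    42 55 60 [ 521.3 -219.6   47.6] [ 509.7 -232.9   42.3] [ 534.2 -208.2   54. ]
top wide hist z [1352   86  439  465    7    0    1   12  543   42   66    0]
    20 31 613 [492.2   8.9  22.5] [436.7 -54.9  20. ] [572.8  81.   30.4]
    165 178 108 [513.3  13.1 169.8] [487.8 -11.9 165.4] [540.1  40.4 174.5]
scene large hist z [1437   68   48  395   38   87  130    0    0    0    0    0]
    20 31 412 [ 479.2 -366.7   25.2] [ 452.3 -399.7   20.4] [ 520.2 -333.1   31. ]
    42 55 201 [ 485.6 -366.2   46.8] [ 467.4 -383.8   42.2] [ 504.6 -348.3   50.9]
scene small hist z [896  46  29 154  24  49  56   0   0   0   0   0]
    20 31 160 [ 511.6 -220.8   25. ] [ 495.1 -241.4   20.2] [ 540.8 -195.    30.7]
    42 55 97 [ 518.1 -218.3   46.3] [ 505.2 -231.9   42.1] [ 532.4 -204.9   50.9]
scene wide hist z [2052  210  815  370   92   58   77  538  944   80   58    0]
    20 31 583 [489.5  10.8  22.2] [433.4 -56.2  20. ] [645.  184.7  31. ]
    42 55 129 [517.   10.9  48.5] [469.2 -27.5  42.1] [648.1 109.2  55. ]
    165 178 138 [508.3  13.  168.6] [483.8 -13.  165.1] [534.8  39.7 173.6]
```

View pics/crop.png

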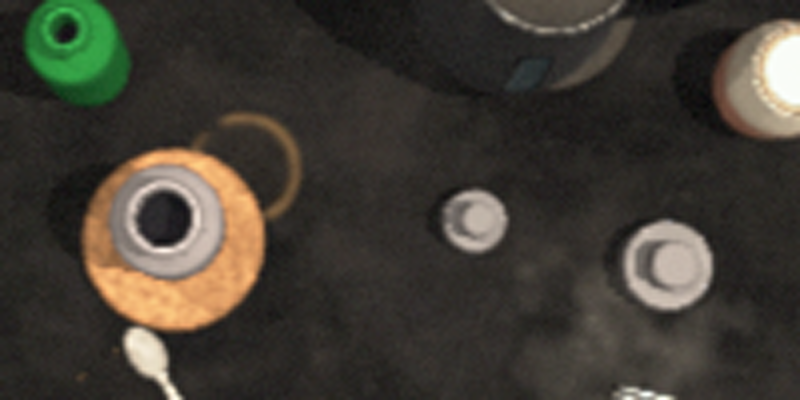

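The crop confirms it. The large cap is at crop (668,265), about 1.4 times the width of the small cap at (475,220), and the wide bottle's mouth on the cork is at crop (165,218). Next I'll refine both positions with the wrist camera.

```bash
python3 - <<'E'
from rig import bot
from h import *
D=[0,1,0,0]
bot.move_to([480,14,360],D)
c,p=wrist(bot);pickle.dump((c,p),open("w1.pkl","wb"));cv2.imwrite("pics/w1.png",c["image"])
print(np.array(c["mount"]).round(2))
bot.move_to([470,-366,240],D)
c2,p2=wrist(bot);pickle.dump((c2,p2),open("w2.pkl","wb"));cv2.imwrite("pics/w2.png",c2["image"])
cv2.imwrite("pics/w12.png",cv2.resize(np.hstack([c["image"],c2["image"]]),(800,250)))
def rep(p,ctr,r,lo,hi):
    q=p.reshape(-1,3);q=q[np.isfinite(q).all(1)]
    m=q[(np.hypot(*(q[:,:2]-ctr).T)<r)&(q[:,2]>lo)&(q[:,2]<hi)]
    if len(m)>5:
        cc,rr=cv2.minEnclosingCircle(m[:,:2].astype(np.float32));print(lo,hi,len(m),"z",np.median(m[:,2]).round(1),"circ",np.round(cc,1),round(rr,1))
rep(p,(511,14),35,167,178);rep(p,(511,14),50,100,125);rep(p2,(488,-366),25,45,52);rep(p2,(488,-366),45,24,28)
s=bot.read_state();print(s["clock"],s["ee_pos"],s["ft_force"],bot.tip_reach)
E
```

```text
[[ 0.0000e+00 -9.5000e-01 -3.1000e-01  7.9230e+01]
 [ 1.0000e+00  0.0000e+00 -0.0000e+00  8.0000e-02]
 [ 0.0000e+00 -3.1000e-01  9.5000e-01 -1.2376e+02]
 [ 0.0000e+00  0.0000e+00  0.0000e+00  1.0000e+00]]
167 178 626 z 170.5 circ [512.6  14.3] 26.1
100 125 103 z 124.3 circ [512.4  14.3] 41.0
45 52 964 z 47.9 circ [ 488.7 -366.9] 18.7
24 28 1867 z 26.0 circ [ 488.6 -367. ] 33.7
3.8583 [ 470.69778153 -365.05935488  240.6472964 ] [-0.36792836  0.21663209  0.2257765 ] 19.0
```

View pics/w12.png

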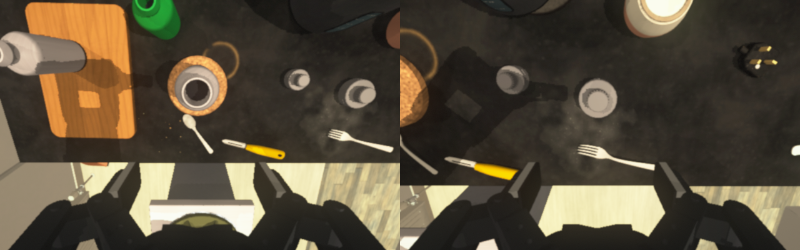

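The left view shows the bottle mouth on the cork at (197,93), and the right view shows the large cap at (597,98). The fits are clean: rim at (512.5, 14.3, 170.6) and cap at (488.6, -367). I'll grasp and lift.

```bash
python3 - <<'E'
from rig import bot
from h import *
D=[0,1,0,0]
bot.move_gripper(60)
bot.move_to([488.6,-367,110],D)
print(bot.servo_line([488.6,-367,46.5],speed=80,until_force=8))
s=bot.read_state();print(s["clock"],s["ee_pos"],s["ft_force"])
bot.move_gripper(30,grip_force=90)
s=bot.read_state();print(s["clock"],s["ee_pos"],s["ft_force"],s["grip_width"],s["grip_force"])
bot.servo_line([488.6,-367,290],speed=200)
bot.servo_line([512.5,14.3,290],speed=250)
bot.dwell(.3)
c,p=wrist(bot);cv2.imwrite("pics/w3.png",c["image"]);pickle.dump((c,p),open("w3.pkl","wb"))
s=bot.read_state();print(s["clock"],s["ee_pos"],s["ft_force"],s["moment"],s["tool_rot"],s["grip_width"],s["grip_force"])
c=bot.read_camera("scene");cv2.imwrite("pics/s3.png",cv2.resize(c["image"][120:300,180:400],None,fx=3,fy=3))
E
```

```text
False
5.7667 [ 488.85121365 -367.17437369   46.97326189] [ 0.65953547 -0.00994962  0.25180335]
6.125 [ 488.98251122 -367.34115749   47.56958532] [-1.0774428   0.04893743  6.53530595] 33.02031452428442 89.06325817108154
9.5167 [512.51810006  14.06610104 289.98535433] [-0.28243494 -1.22950624 -1.44904792] [ 0.02853709 -0.0048835  -0.04540868] [ 5.50941775e-06  9.99999982e-01 -1.91163161e-04 -7.09782265e-06] 33.34343841594364 89.41853284835815
```

View pics/w3.png

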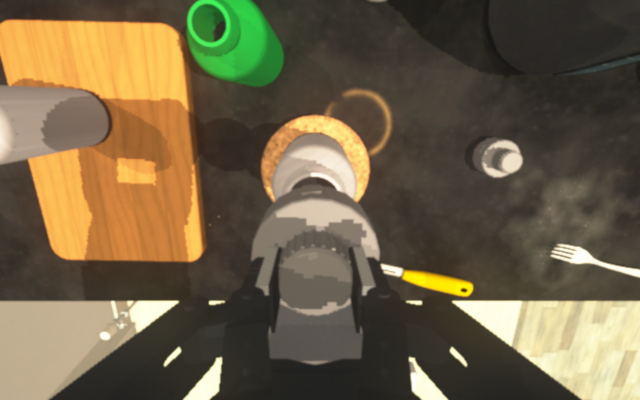

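View pics/s3.png

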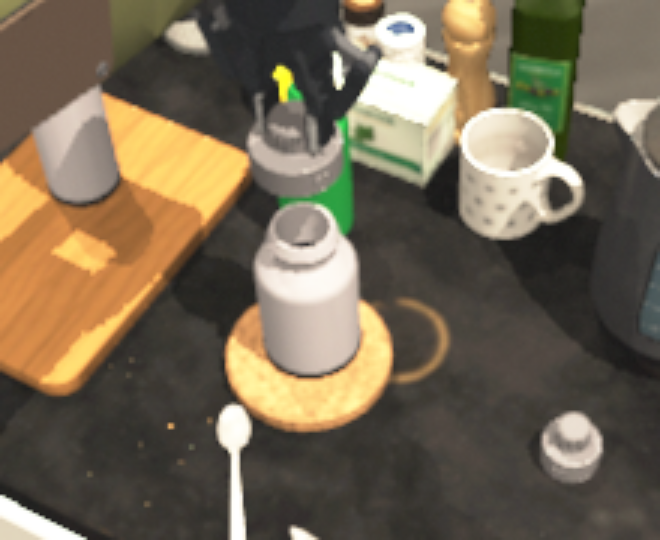

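The wrist view shows the cap gripped at (315,275) in front of the bottle at (315,165). The scene crop shows it above the bottle mouth and looking level. I'll check the cap's in-hand offset from the depth data.

```bash
python3 - <<'E'
from h import *
c,p=pickle.load(open("w3.pkl","rb"))
q=p[190:310,235:395].reshape(-1,3);q=q[np.isfinite(q).all(1)]
q=q[(np.hypot(q[:,0]-512.5,q[:,1]-14)<45)&(q[:,2]>225)&(q[:,2]<305)]
h,e=np.histogram(q[:,2],bins=np.arange(225,306,3));print(dict(zip(e[:-1],h)))
for z0 in(268,290):
    m=q[abs(q[:,2]-z0)<6]
    med=np.median(m[:,2]);m=m[abs(m[:,2]-med)<3]
    A=np.c_[m[:,:2]-[512.5,14],np.ones(len(m))];k=np.linalg.lstsq(A,m[:,2],rcond=None)[0]
    cc,r=cv2.minEnclosingCircle(m[:,:2].astype(np.float32));print(z0,len(m),med,"plane",k.round(4),cc,r)
# skirt front rim: farthest-x edge by y
m=q[(q[:,2]>264)&(q[:,2]<272)&(q[:,0]>515)]
pts=np.array([m[(abs(m[:,1]-y)<1)][:,:2][m[(abs(m[:,1]-y)<1)][:,0].argmax()] for y in range(-15,44,3) if (abs(m[:,1]-y)<1).any()])
f=least_squares(lambda t:np.hypot(*(pts-t).T)-34,[512,14],loss="soft_l1").x;print(f)
E
```

```text
{np.int64(225): np.int64(0), np.int64(228): np.int64(0), np.int64(231): np.int64(0), np.int64(234): np.int64(0), np.int64(237): np.int64(0), np.int64(240): np.int64(1), np.int64(243): np.int64(52), np.int64(246): np.int64(67), np.int64(249): np.int64(95), np.int64(252): np.int64(117), np.int64(255): np.int64(142), np.int64(258): np.int64(185), np.int64(261): np.int64(165), np.int64(264): np.int64(314), np.int64(267): np.int64(4132), np.int64(270): np.int64(221), np.int64(273): np.int64(176), np.int64(276): np.int64(254), np.int64(279): np.int64(327), np.int64(282): np.int64(354), np.int64(285): np.int64(449), np.int64(288): np.int64(3574), np.int64(291): np.int64(933), np.int64(294): np.int64(280), np.int64(297): np.int64(301), np.int64(300): np.int64(319)}
268 4489 268.421988283996 plane [-1.280000e-02  4.000000e-04  2.686348e+02] (512.6089477539062, 13.439054489135742) 33.789695739746094
290 4565 290.38764197605764 plane [-1.820000e-02  0.000000e+00  2.904103e+02] (519.0557861328125, 13.638705253601074) 30.203041076660156
[511.91457412  13.68841041]
```

The cap is level and centred within 0.6 mm, so I'll descend and press.

```bash
python3 - <<'E'
from rig import bot
from h import *
X,Y=512.7,14.7
def st(t):
    s=bot.read_state();print(t,round(s["clock"],2),s["ee_pos"].round(2),s["ft_force"].round(1),s["moment"].round(2),round(s["grip_width"],1),round(s["grip_force"]))
bot.servo_line([X,Y,225],speed=100,until_force=6);st("pre")
print(bot.servo_line([X,Y,212],speed=30,until_force=6));st("on neck")
print(bot.servo_line([X,Y,188],speed=12,until_force=25));st("press")
bot.dwell(.3);st("hold")
E
```

```text
pre 10.37 [512.97  14.69 225.61] [0.3 0.3 0.3] [-0.09 -0.02 -0.06] 33.1 89
False
on neck 10.95 [512.71  14.69 211.98] [0.2 0.6 0.1] [ 0.   -0.09  0.01] 33.1 89
True
press 12.26 [513.19  14.66 196.57] [-2.1  0.6  4.9] [0.   0.12 0.01] 32.8 90
hold 12.56 [513.17  14.66 196.54] [-0.9 -0.4  5.6] [-0.09  0.16  0.02] 33.4 90
```

It stopped at 196.5, which matches the expected home height, but only about 5 N is holding it. I'll build up a sustained push.

```bash
python3 - <<'E'
from rig import bot
from h import *
def st(t):
    s=bot.read_state();print(t,round(s["clock"],2),s["ee_pos"].round(2),s["ft_force"].round(1),s["moment"].round(2),round(s["grip_width"],1),round(s["grip_force"]));return s
z=196.5
for i in range(12):
    z-=.5
    bot.servo_line([513,14.7,z],speed=10);bot.dwell(.25);s=st(round(z,1))
    if s["ft_force"][2]>24:break
bot.dwell(.4);st("hold")
c,p=wrist(bot);cv2.imwrite("pics/w4.png",c["image"])
q=p[190:310,235:395].reshape(-1,3);q=q[np.isfinite(q).all(1)]
q=q[np.hypot(q[:,0]-512.5,q[:,1]-14)<45]
m=q[abs(q[:,2]-175)<6];print("shoulder z",np.median(m[:,2]))
c=bot.read_camera("scene");cv2.imwrite("pics/s4.png",cv2.resize(c["image"][120:300,180:400],None,fx=3,fy=3))
E
```

```text
196.0 13.06 [513.21  14.65 196.56] [-1.5 -0.1  9.1] [-0.07  0.34 -0.04] 33.0 90
195.5 13.56 [513.36  14.65 196.56] [-2.8 -0.4 12.6] [-0.05  0.52  0.01] 33.4 91
195.0 14.06 [513.55  14.66 196.56] [-4.3 -0.6 17.2] [0.03 0.74 0.  ] 33.6 91
194.5 14.56 [513.73  14.67 196.57] [-4.9 -0.4 21.6] [-0.02  0.94  0.05] 33.5 92
194.0 15.06 [513.93  14.65 196.55] [-6.2  0.3 25.6] [ 0.03  1.1  -0.03] 33.3 92
hold 15.46 [513.92  14.65 196.56] [-6.3  0.3 26.4] [0.01 1.15 0.  ] 32.7 92
shoulder z 175.04618768858919
```

View pics/s4.png

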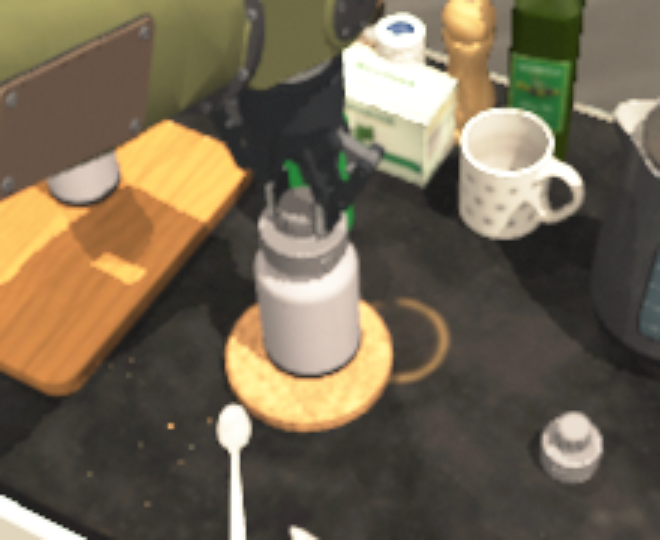

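The cap is down on the neck at crop (303,240). Its shoulder is at z = 175.0, which is exactly rim + 4 mm, so it is fully home. The bottle is upright on the cork, and 26 N is held. I'll trim the small sideways force, then hand in.

```bash
python3 - <<'E'
from rig import bot
bot.servo_line([512.2,14.7,194],speed=5);bot.dwell(.4)
s=bot.read_state();print(s["clock"],s["ee_pos"].round(2),s["ft_force"].round(1),s["moment"].round(2))
if s["ft_force"][2]>20: print(bot.finish_job())
E
```

```text
16.2667 [513.26  14.63 196.48] [-3.7  0.5 24.7] [-0.02  0.73 -0.1 ]
the job is handed in; nothing more can be done
None
```

The large cap is fully home on the hot wide bottle, which is upright on its stand; I handed the job in at 16.3 s with the hand still on the cap, pushing down at about 25 N.

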